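# Roll an optical post onto the inspection line and capture its picture

### The arm

A 7-joint arm with a two-finger parallel gripper is mounted at the origin on the work surface. World frame = base frame: x ahead of the robot, y to its left, z up, the work surface at z = 0. Lengths are in m, angles in rad, forces in N, time in s.
With the tool pointing down it reaches from about 0.4 to 0.9 m from the base axis. Payload 5.6 kg.
Tool frame: the origin (TCP) lies on the centre line of the jaws, within the pads' length; the fingertips stand 22 mm ahead of it and the grasp point (between the pads) lies 3 mm ahead of it; y points along the fingers, x is the direction in which the jaws open and shut, and the axes are right-handed (so a half turn about y gives the same grasp; the last joint's range is limited). The gripper opens to 92 mm and grips with 3 to 60 N. Pads are 20 mm wide; open, the fingers measure 128 mm over their backs; the gripper's body (75 mm by 189 mm) begins 69 mm behind the grasp point.
Start: joints at [1.105, 0.468, -0.012, 1.603, 0.006, 1.071, -0.056], TCP at [0.267, -0.593, 0.237] pointing down, gripper open.
Joint ranges: [-2.53, 2.53], [-0.31, 2.02], [-1.57, 1.55], [0.28, 2.44], [-1.29, 4.43], [0.15, 1.84], [-2.92, 2.92]. Speed limits (rad/s): [2.57, 2.57, 3.14, 3.14, 3.14, 3.14, 3.14].

### API

Orientations are given as a rotation vector (axis times angle).
In Python, from bench import arm, cams gives the robot as it stands.
- The arm moves only by the shell command python3 -m inch 'ROWS' [FORCE]. ROWS is a JSON object of lists of equal length, an entry for each row: "gripper": the closure in counts, from 0 (fully open) to 255 (shut); "travel": the shift along the tool's x, y, z in mm, a list of three; "rotation": the turn, a rotation vector about the tool's x, y, z in rad, a list of three. A call has 1 to 8 rows; each row is the pose to reach, as a shift and turn from the pose commanded when the call began, along the tool's axes at that moment; what a row does not reach only later rows make up. A row lasts 1/8 s, in which the tool goes at most 62.5 mm and 10.7 degrees, less where a joint would pass 70% of its speed; a pose out of reach is approached as far as the arm can. A call with a gripper value outside its range is refused whole. The fingers move at their own pace and stop on an object; FORCE is the grip in N (left out, the last holds). Time passes only in rows, so rows that repeat a pose let the fingers close. It gives the time, the measured TCP pose, the force and the opening at its end, in the units of the state.
- arm.state(): the state, without advancing time (a new reading comes with each control period).
- cams.get_image(name): name is "scene" or "top"; returns a dict with "color" (400x640x3 uint8, red, green, blue), "intrinsics" (3x3 intrinsics, pixels), "xyz" and "rotation" of the camera in the world. Camera axes: x right, y up, looking along -z (the intrinsics and any distortion apply to the point x, -y, -z); pixel columns grow to the right and rows downward; lengths in m; the calibration is good to about 2 mm. A picture is of the moment at which its call begins. There is no depth.
- arm.job_done(): hands the job in, once; it reports no verdict.
The state is a dict: "clock": time; "qpos": joint angles; "dq": joint speeds; "joint_efforts": joint torques, N m; "eef_pos": TCP position; "eef_rot": TCP orientation; "force": force on the tool from outside, world axes, zero at the start; "torque": the same for the moment, N m; "grip_width": finger opening in m.
Only numpy, scipy, OpenCV 4.12 (cv2) and the standard library are available. Lean on these libraries where they do the work, as an engineer would, in place of code of your own. Each camera call takes 0.05 s, during which the arm holds its last target.

### The job

With the fingertips, gently roll the steel post lying on the white inspection plate sideways until it lies along the red line, centred on it, and leave it there at rest; then press the green capture button on the camera's control box all the way down and let it come up again. The post must stay on the plate: never pinch it or lift it. Take no picture before the post is in place, and leave everything else where it stands.

Things in the scene. Friction and masses are not known exactly. Their poses are not given: they have to be found in the camera images.
- post: steel cylinder, 25 mm across, 120 mm long, about 0.45 kg, lying on the plate on either side of the red line, 55 to 95 mm off, within 4 degrees of parallel. Origin mid-length on its axis; x along it, y and z turn as it rolls. Fingertips lightly on its top, drawn sideways, roll it half as far as they move (repeat in short strokes); it stays where they lift off. Pushed hard from behind it may jam or slide.
- line (a point): middle of the red line, on the top face of the white plate, 12 mm above the bench. Its x axis runs along the line, y across it, z up. The line is only painted, 200 mm long and 4 mm wide; the plate is fixed, 240 mm along the line and 340 mm across it, centred on this point.
- stage: the fixed inspection stand: the white plate, and on its +x side a tongue that carries a steel column (315 mm from the line's middle, 252 mm high) with a camera looking down along the line. The camera's ring light, 68 mm across, comes nearest: 160 mm from the line's middle along x, 113 mm above the bench. Nothing is over the rest of the plate. Origin under the line's middle, axes as the line's.
- pad: the camera's control box: grey box 100 mm (x) by 70 mm (y) by 26 mm high, fixed on the bench, to the left or the right of the inspection stand, with a dark display on its +x half and the green button on its -x half. Origin under its middle; z up.
- capture_top (a point): middle of the top face of the green capture button, 28 mm across, 48 mm above the bench when up; it is pressed straight down and springs back. It stands in a black collar 44 mm across whose top is 10 mm lower.
- capture (a joint): how far the button is pressed: 0 m up, 0.006 m fully down; fully down takes about 5 N.
- lens_tube: bystander: black lens tube, 31 mm in diameter, 42 mm high, standing upright on the white plate on the other side of the line from the post. Origin under its middle.
- screw_bin: bystander: blue open bin of screws, 100 by 70 by 45 mm high, on the bench on the side of the stand away from the control box. Origin under its middle.
- bottle: bystander: amber bottle, 48 mm in diameter, 135 mm high, standing right of the stand. Origin under its middle.
- tape: bystander: roll of amber tape lying flat, 84 mm across, 19 mm high. Origin under its middle.
- driver: bystander: red screwdriver lying on the bench near the robot, 190 mm long.
- lens_mount: bystander: aluminium lens mount on a small stand, 50 by 65 mm foot, 121 mm high, left of the stand. Origin under its middle.
- carton: bystander: white carton, 110 by 65 by 50 mm high, on the bench near the robot. Origin under its middle.
Things that resemble listed ones, but are neither listed nor needed, are in the scene too. What is meant by the post is not turquoise, and is the smaller of those in its own colour. Leave any pink or yellow look-alike of the pad alone.

How it is judged:
On the way, in this order (a step that is already met when the one before it is completed fails the run):
1. the post is rolled, not dragged: it turns over by about half a turn (angle between post's own z axis and vertical above 2.5 rad).
2. the post lies on the line, at rest, and is let go (y of post in the frame of line between -0.006 and 0.006 m and x of post in the frame of line between -0.04 and 0.04 m and angle between the x axis of post and the x axis of line, either way round below 0.12 rad and linear speed of post below 0.01 m/s and contact force between each of the arm, the fingers and post below 0.05 N), for 0.3 s.
3. the capture button is pressed down (value of joint capture above 0.0045 m), for 0.05 s.
At the end, for the whole second after the job is handed in: The post lies on the plate with its middle within 6 mm of the red line's axis and within 40 mm of the line's middle lengthwise, within 0.12 rad of parallel to the line, at rest; the button is up again; every bystander is within 20 mm of where it was, standing things still upright (y of post in the frame of line between -0.006 and 0.006 m and x of post in the frame of line between -0.04 and 0.04 m and angle between the x axis of post and the x axis of line, either way round below 0.12 rad and linear speed of post below 0.01 m/s and angular speed of post below 0.5 rad/s and height (world z) of post between 0.02 and 0.029 m and value of joint capture below 0.0015 m and distance of each of lens_tube, screw_bin, bottle, tape, driver, lens_mount, carton from where it was at the start of the episode below 0.02 m and angle between each of lens_tube, bottle, lens_mount's own z axis and vertical below 0.2 rad); the robot touches nothing.
It fails at once if the post is lifted more than 6 mm off the plate (height (world z) of post above 0.0305 m).
It fails at once if the post is pinched or pressed with more than 40 N (contact force between any of the fingers, the arm and post above 40 N).
It fails at once if the capture button is pressed while the post is not on the line (value of joint capture above 0.003 m and not (y of post in the frame of line between -0.006 and 0.006 m and x of post in the frame of line between -0.04 and 0.04 m and angle between the x axis of post and the x axis of line, either way round below 0.12 rad)).
It fails at once if a bystander is pushed more than 20 mm or knocked over (distance of any of lens_tube, screw_bin, bottle, tape, driver, lens_mount, carton from where it was at the start of the episode above 0.02 m or angle between any of lens_tube, bottle, lens_mount's own z axis and vertical above 0.35 rad).
It also fails if it takes over 58 s, if anything falls off the work surface, if the arm or the gripper's body presses on something with over 40 N, if the wrist force passes 120 N, or if a joint passes its speed limit or range.

## Working session

There is one attempt and no reset: what is moved stays moved. The work goes in short steps, Python scripts to look and compute and a shell command to move; the robot and the scene stay as the last step left them, time stands still between calls to the robot, and variables do not carry over. Pictures are saved under pics/ and viewed, and the job is handed in when it is done.

```bash
mkdir -p pics; ls
python3 - <<'E'
from bench import arm,cams
import cv2
print(arm.state())
for n in("scene","top"):
    i=cams.get_image(n); cv2.imwrite(f"pics/{n}0.png",i["color"][:,:,::-1]); print(n,i["intrinsics"],i["xyz"],i["rotation"],[k for k in i])
E
```

```text
pics
{'clock': 0.0, 'qpos': array([ 1.10499443,  0.46839132, -0.01157654,  1.60363348,  0.00601277,
        1.07136588, -0.05629532]), 'dq': array([ 0.00033205,  0.00037598, -0.00068176,  0.00083339, -0.00102172,
        0.00244826, -0.00208954]), 'joint_efforts': array([ 5.51378125e-04, -5.20567346e+01, -1.23449770e-02, -2.43745691e+01,
       -5.66587667e-02,  1.72469689e-02,  1.51085906e-04]), 'eef_pos': array([ 0.26640395, -0.59230342,  0.23562704]), 'eef_rot': array([-1.37917894,  0.89360325, -0.8910468 ]), 'force': array([ 0.77818534, -0.37673259, -0.36437752]), 'torque': array([ 0.04142271,  0.00101893, -0.00593596]), 'grip_width': 0.0918457119089652}
scene [[506.58137455   0.         326.96628312]
 [  0.         506.58137455 206.23773842]
 [  0.           0.           1.        ]] [ 1.05476425 -0.61572532  1.13022461] [0.57562568 0.23802032 0.70337042] ['color', 'intrinsics', 'xyz', 'rotation']
top [[376.0258144    0.         324.25819614]
 [  0.         376.0258144  206.4583348 ]
 [  0.           0.           1.        ]] [ 0.3447761  -0.08342692  1.29307169] [ 0.11923645 -0.10966371 -1.59608699] ['color', 'intrinsics', 'xyz', 'rotation']
```

View pics/scene0.png

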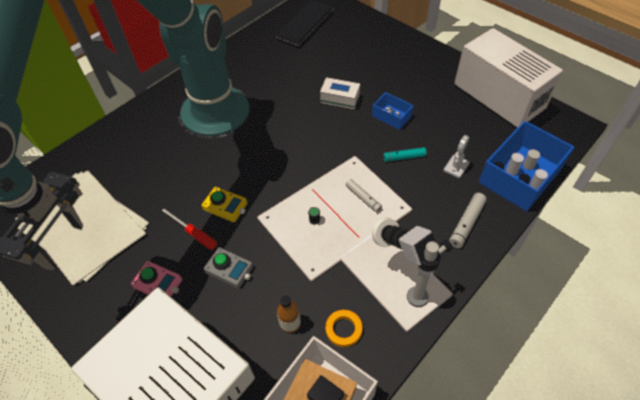

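View pics/top0.png

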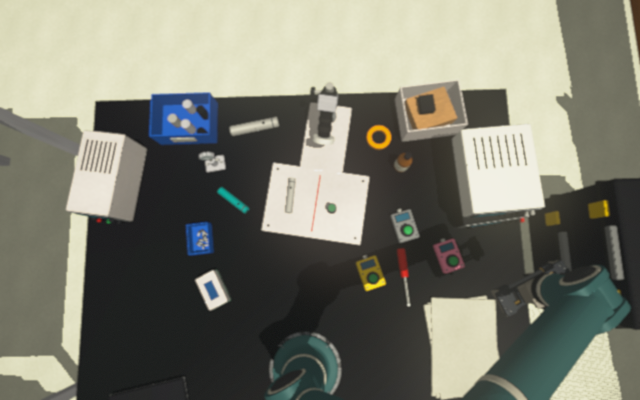

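```bash
cat > h.py <<'E'
import numpy as np, cv2
from bench import arm,cams
from scipy.spatial.transform import Rotation as R
def cast(i,uv,z):
    K=i["intrinsics"]; M=R.from_rotvec(i["rotation"]).as_matrix()
    uv=np.atleast_2d(np.array(uv,float)); d=np.c_[(uv[:,0]-K[0,2])/K[0,0],-(uv[:,1]-K[1,2])/K[1,1],-np.ones(len(uv))]@M.T
    o=np.array(i["xyz"]); return o+d*((z-o[2])/d[:,2])[:,None]
def proj(i,p):
    K=i["intrinsics"]; M=R.from_rotvec(i["rotation"]).as_matrix()
    c=(np.atleast_2d(p)-np.array(i["xyz"]))@M
    return np.c_[K[0,0]*c[:,0]/-c[:,2]+K[0,2],K[1,1]*-c[:,1]/-c[:,2]+K[1,2]]
def crop(i,x0,y0,x1,y1,s,fn):
    cv2.imwrite(fn,cv2.resize(i["color"][y0:y1,x0:x1,::-1],None,fx=s,fy=s,interpolation=cv2.INTER_CUBIC))
E
python3 - <<'E'
from bench import arm
from scipy.spatial.transform import Rotation as R
print(R.from_rotvec(arm.state()["eef_rot"]).as_matrix().round(3))
E
```

```text
[[ 0.41  -0.001  0.912]
 [-0.912  0.001  0.41 ]
 [-0.002 -1.    -0.   ]]
```

Run:
```python
from h import *
for n,b in(("scene",(180,130,460,290)),("top",(250,150,430,290))):
    i=cams.get_image(n); np.savez(f"{n}0.npz",**i)
    crop(i,*b,{"scene":2.8,"top":4}[n],f"pics/{n}_crop.png")
```

```text
(no output)
```

View pics/scene_crop.png

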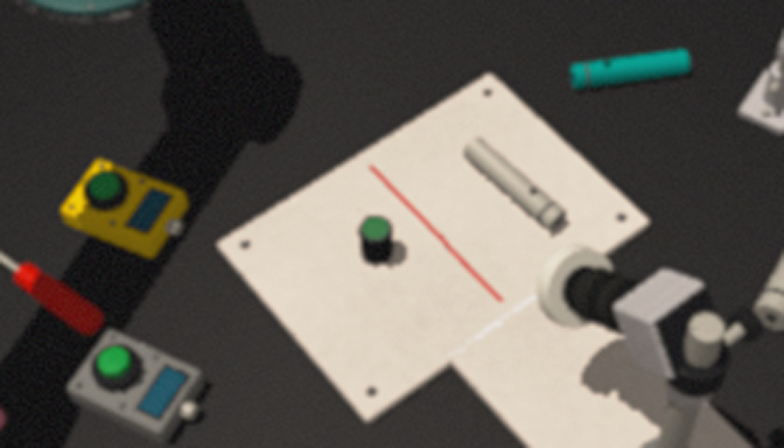

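View pics/top_crop.png

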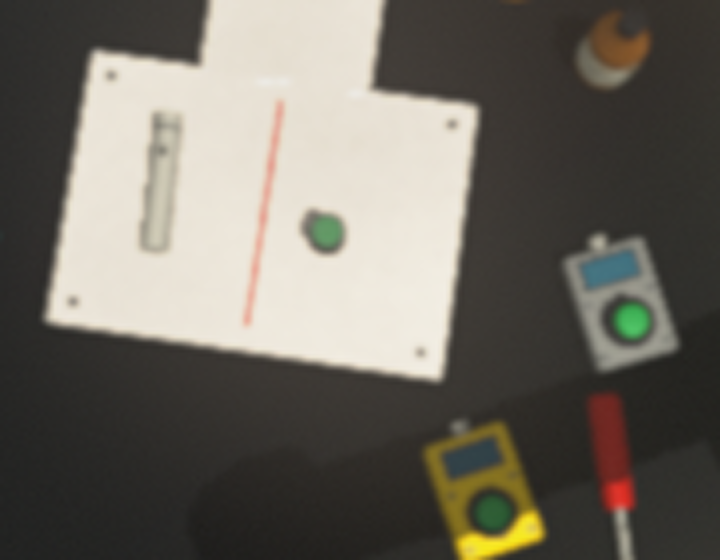

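```bash
cat > meas.py <<'E'
from h import *
def plate_line(i):
    c=i["color"].astype(int); r,g,b=c[...,0],c[...,1],c[...,2]
    return r,g,b
def comps(m,minA=20):
    n,l,s,ce=cv2.connectedComponentsWithStats(m.astype(np.uint8))
    return [(s[k],ce[k],l==k) for k in range(1,n) if s[k,4]>=minA]
if __name__=="__main__":
  for n,lb in(("top",(310,170,325,240)),("scene",(300,180,370,245))):
    i=dict(np.load(n+"0.npz")); r,g,b=plate_line(i)
    m=(r-g>25)&(r>120); M=np.zeros_like(m); M[lb[1]:lb[3],lb[0]:lb[2]]=1; m&=M
    v,u=np.nonzero(m); P=cast(i,np.c_[u,v],.012)[:,:2]; c=P.mean(0); U=np.linalg.svd(P-c)[2][0]; t=(P-c)@U
    mid=c+U*(t.max()+t.min())/2; U=U*np.sign(U[0])
    print(n,"line",len(u),mid,c,"ang",np.arctan2(U[1],U[0]),np.ptp(t),"perp std",((P-c)@[-U[1],U[0]]).std())
    # plate
    m=((r>110)&(r-b<70)&(g>95)).astype(np.uint8)
    for s,ce,l in comps(m,1500): print(" bright",s,ce)
    g_=cv2.cvtColor(i["color"],cv2.COLOR_RGB2HSV)
    for nm,px in(("post",(289,195) if n=="top" else (363,195)),("plate",(278,195) if n=="top" else (330,185))): print(nm,i["color"][px[1]-2:px[1]+3:2,px[0]-2:px[0]+3:2].reshape(-1,3).tolist())
E
python3 meas.py
python3 - <<'E'
from h import *
i=dict(np.load("top0.npz"));print(i["color"][185,276:302].tolist());print(i["color"][205,276:302].tolist())
i=dict(np.load("scene0.npz"));print(i["color"][195,340:385].tolist())
E
```

```text
top line 131 [ 0.54620189 -0.04825471] [ 0.55088599 -0.04907637] ang -0.17364883453657495 0.19775220855701892 perp std 0.0023113456594663637
 bright [     0      0    640    397 117250] [285.22384648 119.59994883]
 bright [ 423  295   77  105 6239] [460.36720628 342.88924507]
 bright [ 549  330   91   70 4482] [603.84738956 368.95113788]
post [[178, 171, 155], [191, 186, 167], [204, 199, 179], [175, 169, 153], [194, 190, 170], [202, 198, 178], [162, 157, 142], [199, 194, 175], [200, 196, 176]]
plate [[235, 229, 217], [235, 229, 216], [234, 228, 216], [235, 228, 216], [234, 229, 216], [234, 228, 216], [234, 228, 216], [235, 228, 216], [234, 228, 216]]
scene line 219 [ 0.54653191 -0.04792427] [ 0.55126509 -0.04874012] ang -0.17069195435957413 0.20217585446966735 perp std 0.0026810452680120452
 bright [  439     0   201   127 10236] [518.47059398  57.64888628]
 bright [  485   117   155   283 22641] [585.35705137 297.86100437]
 bright [  257   156   194   175 14668] [355.47477502 237.71148077]
 bright [  39  171  110  114 6088] [ 91.42756242 231.34395532]
 bright [    0   281   253   11
[... 1370 characters left out ...]
0], [227, 216, 200], [227, 215, 198], [227, 215, 198], [227, 215, 198], [226, 214, 197], [227, 215, 198], [227, 215, 198], [227, 216, 198], [227, 215, 198], [225, 213, 196], [220, 204, 187], [197, 180, 166], [155, 143, 130], [128, 121, 110], [137, 128, 118], [153, 144, 131], [168, 158, 143], [180, 171, 154], [192, 182, 165], [202, 190, 173], [206, 195, 175], [202, 191, 172], [193, 183, 166], [184, 174, 157], [175, 165, 150], [179, 167, 153], [197, 182, 167], [217, 201, 185], [223, 209, 192], [227, 216, 198], [227, 216, 200], [229, 217, 200], [229, 218, 202], [228, 216, 200], [227, 215, 199], [226, 214, 198], [226, 213, 196], [227, 216, 199], [228, 217, 200], [230, 217, 202], [229, 217, 203]]
```

```bash
cat > post.py <<'E'
from meas import *
import sys
L0=np.array([.5464,-.0481]); A=-.172; UX=np.array([np.cos(A),np.sin(A)]); UY=np.array([-np.sin(A),np.cos(A)])
def toline(p): d=np.asarray(p)[...,:2]-L0; return np.stack([d@UX,d@UY],-1)
def toworld(x,y): return L0+x*UX+y*UY
def post(i,y0,y1,th=.9,verbose=True):
    # polygon of plate part  where post may be, line frame x +-.095, y range
    c=i["color"].astype(float).sum(2)
    poly=np.array([np.r_[toworld(x,y),.012] for x,y in((-.11,y0),(.11,y0),(.11,y1),(-.11,y1))])
    M=np.zeros(c.shape,np.uint8); cv2.fillPoly(M,[np.round(proj(i,poly)).astype(np.int32)],1)
    ref=np.percentile(c[M>0],80); r,g,b=[i["color"][...,k].astype(int) for k in range(3)]
    m=(c<th*ref)&(M>0)&(r-g<22)&(g-r<10)
    m=cv2.morphologyEx(m.astype(np.uint8),cv2.MORPH_CLOSE,np.ones((3,3)))
    k=max(comps(m,40),key=lambda q:q[0][4]); v,u=np.nonzero(k[2])
    P=toline(cast(i,np.c_[u,v],.0245)); rc=cv2.minAreaRect(P.astype(np.float32)*1000)
    cen=P.mean(0); U=np.linalg.svd(P-cen)[2][0]; U*=np.sign(U[0])
    e=(P-cen)@U; 
    return cen,(np.percentile(e,.5)+np.percentile(e,99.5))/2, np.arctan2(U[1],U[0]),rc,len(u)
if __name__=="__main__":
    y0,y1=map(float,sys.argv[1:3])
    for n in("top","scene"):
        i=cams.get_image(n)
        for th in(.86,.93):print(n,post(i,y0,y1,th))
    s=arm.state(); print(s["clock"],s["eef_pos"],s["force"])
E
python3 post.py .03 .13
python3 - <<'E'
from post import *
for n in("top","scene"):
    i=dict(np.load(n+"0.npz")); H=cv2.cvtColor(i["color"],cv2.COLOR_RGB2HSV); 
    m=(H[...,0]>50)&(H[...,0]<75)&(H[...,1]>110)&(H[...,2]>60)
    for s,c,l in comps(m,30): 
        if 200<c[0]<500:print(n,"green",s,c,cast(i,c,.048)[0])
    if n=="scene":
      for s,c,l in comps(m,30): print(s,c,cast(i,c,.048)[0])
    c=i["color"].astype(int)
    m=(c[...,0]<75)&(c.sum(2)<190); b=(305,185,350,225) if n=="top" else (300,195,330,235)
    v,u=np.nonzero(m[b[1]:b[3],b[0]:b[2]]); print("tube dark",len(u),u.min()+b[0],u.max()+b[0],v.min()+b[1],v.max()+b[1])
i=dict(np.load("top0.npz")); print("tube",toline(cast(i,(331.3,208),.054)),"ring",toline(cast(i,(325,128),.113)))
for x in (0,.16): print(proj(i,np.r_[toworld(x,0),.113]))
E
```

```text
top (array([0.0108267 , 0.09018062]), np.float64(0.0008468909840464028), np.float64(0.06154914777785451), ((11.630340576171875, 89.9998550415039), (119.51509857177734, 26.713336944580078), 3.004753828048706), 262)
top (array([0.01157731, 0.09079167]), np.float64(0.0002403385543379745), np.float64(0.060149491554350495), ((11.806510925292969, 90.7196044921875), (125.51824188232422, 31.210853576660156), 3.1937270164489746), 327)
scene (array([0.01809612, 0.08875427]), np.float64(-0.0016773820523731595), np.float64(0.04850041659264849), ((15.893054962158203, 89.04438781738281), (133.92330932617188, 31.8625431060791), 3.757218837738037), 451)
scene (array([0.01730496, 0.08908765]), np.float64(-0.0009107263999772672), np.float64(0.040164115382935094), ((16.482891082763672, 88.96519470214844), (136.4569549560547, 34.02109146118164), 3.1562142372131348), 496)
0.3 [ 0.2665872  -0.59264971  0.23628116] [0.04570466 0.58566748 0.69295137]
top green [403 226   9   9  62] [407.38709677 229.70967742] [ 0.44117397 -0.35132781  0.048     ]
top green [449 257   8   8  49] [452.93877551 260.36734694] [ 0.33670463 -0.49391499  0.048     ]
top green [370 275   7   7  42] [372.83333333 277.95238095] [ 0.28740896 -0.22980364  0.048     ]Traceback (most recent call last):
  File "<stdin>", line 11, in <module>
    return umr_minimum(a, axis, None, out, keepdims, initial, where)
ValueError: zero-size array to reduction operation minimum which has no identity
```

```bash
cat > go.py <<'E'
from post import *
def toolshift(target, cmd=None):
    s=arm.state(); M=R.from_rotvec(s["eef_rot"]).as_matrix()
    p=s["eef_pos"] if cmd is None else np.array(cmd)
    return (M.T@(np.array(target)-p)*1000)
E
python3 - <<'E'
from go import *
i=dict(np.load("scene0.npz")); H=cv2.cvtColor(i["color"],cv2.COLOR_RGB2HSV)
m=(H[...,0]>50)&(H[...,0]<75)&(H[...,1]>110)&(H[...,2]>60)
for s,c,l in comps(m,30): print(s,c,cast(i,c,.048)[0])
i=dict(np.load("top0.npz")); print("tube",toline(cast(i,(331.3,208),.054)))
w=toworld(0,.0965); print(w, "button line frame",toline([.4412,-.3513]))
print(toolshift(np.r_[w,.115]), "tool x angle want",A+.055)
E
```

```text
[212 192  10   9  70] [216.78571429 195.82857143] [ 0.29414793 -0.23334355  0.048     ]
[310 208   8   6  36] [313.52777778 210.75      ] [ 0.52000969 -0.09902594  0.048     ]
[214 254  13  11 114] [220.29824561 258.96491228] [ 0.44582576 -0.35373428  0.048     ]
[141 268  12  11 101] [146.8019802  273.08910891] [ 0.34212233 -0.49654793  0.048     ]
tube [[-0.01667333 -0.05730061]]
[0.56291628 0.04697609] button line frame [-0.05175407 -0.31673143]
[-461.70961206  121.50623333  532.63653842] tool x angle want -0.11699999999999999
```

```bash
python3 -m inch '{"gripper":[80,80,80,80,80,80,80,80],"travel":[[-37,0,43],[-75,0,86],[-112,0,129],[-150,0,172],[-187,0,215],[-225,0,258],[-262,0,301],[-300,0,345]],"rotation":[[0,-0.13,0],[0,-0.26,0],[0,-0.39,0],[0,-0.52,0],[0,-0.65,0],[0,-0.78,0],[0,-0.91,0],[0,-1.03,0]]}' 20
python3 - <<'E'
from go import *
print(toolshift(np.r_[toworld(0,.0965),.115]))
E
```

```text
clock: 1.3
eef_pos: [0.4588, -0.1762, 0.2369]
eef_rot: [-1.57, 0.089, -0.091]
force: [1.2, 0.7, 0.3]
grip_width: 0.0631
[ 77.80368613 121.85631141 233.6502365 ]
```

```bash
python3 -m inch '{"gripper":[80,80,80,80,80,80,80,80],"travel":[[13,10,40],[26,20,80],[39,40,120],[52,60,160],[65,80,200],[78,100,234],[78,122,234],[78,122,234]],"rotation":[[0,0,0],[0,0,0],[0,0,0],[0,0,0],[0,0,0],[0,0,0],[0,0,0],[0,0,0]]}'
python3 - <<'E'
from go import *
s=arm.state(); M=R.from_rotvec(s["eef_rot"]).as_matrix(); print(M.round(3),np.arctan2(M[1,0],M[0,0])-A, toline(s["eef_pos"]),s["force"],s["eef_pos"])
i=cams.get_image("scene"); crop(i,260,100,460,260,3.5,"pics/s1.png")
E
```

```text
clock: 2.3
eef_pos: [0.562, 0.0457, 0.113]
eef_rot: [-1.569, 0.095, -0.089]
force: [-0.3, -1.0, 0.4]
grip_width: 0.063
[[ 0.993 -0.004  0.117]
 [-0.117 -0.     0.993]
 [-0.004 -1.    -0.001]] 0.054668186374187105 [-0.00068709  0.09504142] [-0.34956587 -0.97802011  0.40406462] [0.56198969 0.04565663 0.11297534]
```

View pics/s1.png

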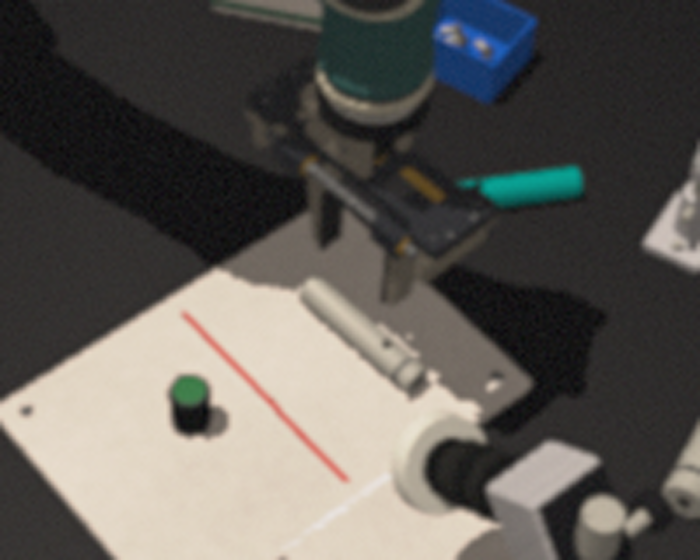

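```bash
python3 -m inch '{"gripper":[80,80,80,80,80,80,80,80],"travel":[[0,15,1],[0,30,2],[0,42,2],[0,48,2],[0,50,2],[0,51,2],[0,52,2],[0,53,2]],"rotation":[[0,0,0],[0,0,0],[0,0,0],[0,0,0],[0,0,0],[0,0,0],[0,0,0],[0,0,0]]}'
```

```text
clock: 3.35
eef_pos: [0.5637, 0.0475, 0.0618]
eef_rot: [-1.569, 0.092, -0.093]
force: [-0.5, 0.0, -0.2]
grip_width: 0.0627
```

```bash
python3 -m inch '{"gripper":[80,80,80,80,80,80],"travel":[[0,1,0],[0,1.5,0],[0,2,0],[0,2.5,0],[0,3,0],[0,3,0]],"rotation":[[0,0,0],[0,0,0],[0,0,0],[0,0,0],[0,0,0],[0,0,0]]}'
```

```text
clock: 4.1
eef_pos: [0.5636, 0.0477, 0.0593]
eef_rot: [-1.569, 0.092, -0.093]
force: [-2.0, -0.8, 6.8]
grip_width: 0.0633
```

```bash
python3 -m inch '{"gripper":[80,80,80,80,80,80,80,80],"travel":[[0,0.3,-2],[0,0.3,-6],[0,0.3,-10],[0,0.3,-14],[0,0.3,-18],[0,0.3,-22],[0,0.3,-25],[0,0.3,-26]],"rotation":[[0,0,0],[0,0,0],[0,0,0],[0,0,0],[0,0,0],[0,0,0],[0,0,0],[0,0,0]]}'
python3 - <<'E'
from go import *
print(toline(arm.state()["eef_pos"]))
i=cams.get_image("scene"); crop(i,260,100,460,260,3.5,"pics/s2.png")
E
```

```text
clock: 5.1
eef_pos: [0.5606, 0.022, 0.0592]
eef_rot: [-1.569, 0.092, -0.093]
force: [-2.5, 0.1, 8.0]
grip_width: 0.0631
[0.00199529 0.07150413]
```

View pics/s2.png

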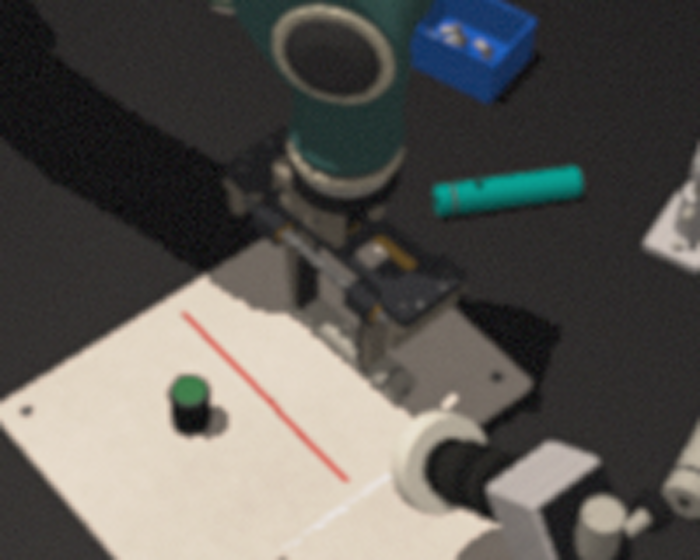

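```bash
python3 -m inch '{"gripper":[80,80,80,80,80,80,80,80],"travel":[[0,-3,0],[0,-8,0],[0,-8,12],[0,-8,12],[0,-3,12],[0,-1.5,12],[0,-0.5,12],[0,0,12]],"rotation":[[0,0,0],[0,0,0],[0,0,0],[0,0,0],[0,0,0],[0,0,0],[0,0,0],[0,0,0]]}'
python3 -m inch '{"gripper":[80,80,80,80,80,80,80,80],"travel":[[0,0.3,-2],[0,0.3,-6],[0,0.3,-10],[0,0.3,-14],[0,0.3,-18],[0,0.3,-22],[0,0.3,-25],[0,0.3,-26]],"rotation":[[0,0,0],[0,0,0],[0,0,0],[0,0,0],[0,0,0],[0,0,0],[0,0,0],[0,0,0]]}'
python3 -m inch '{"gripper":[80,80,80],"travel":[[0,-5,0],[0,-20,0],[0,-40,20]],"rotation":[[0,0,0],[0,0,0],[0,0,0]]}'
python3 - <<'E'
from go import *
print(toline(arm.state()["eef_pos"]))
for n,b in(("scene",(260,100,460,260)),("top",(240,140,400,260))):
    i=cams.get_image(n); crop(i,*b,3.5,f"pics/{n}3.png")
E
```

```text
clock: 6.15
eef_pos: [0.5615, 0.0337, 0.0592]
eef_rot: [-1.569, 0.094, -0.092]
force: [-4.6, -0.3, 14.3]
grip_width: 0.0628
clock: 7.15
eef_pos: [0.5585, 0.0081, 0.0592]
eef_rot: [-1.569, 0.093, -0.092]
force: [-4.2, 1.2, 12.6]
grip_width: 0.0634
clock: 7.52
eef_pos: [0.5609, 0.0259, 0.0984]
eef_rot: [-1.57, 0.096, -0.094]
force: [-0.1, 0.4, 0.0]
grip_width: 0.063
[0.00163486 0.07539615]
```

View pics/scene3.png

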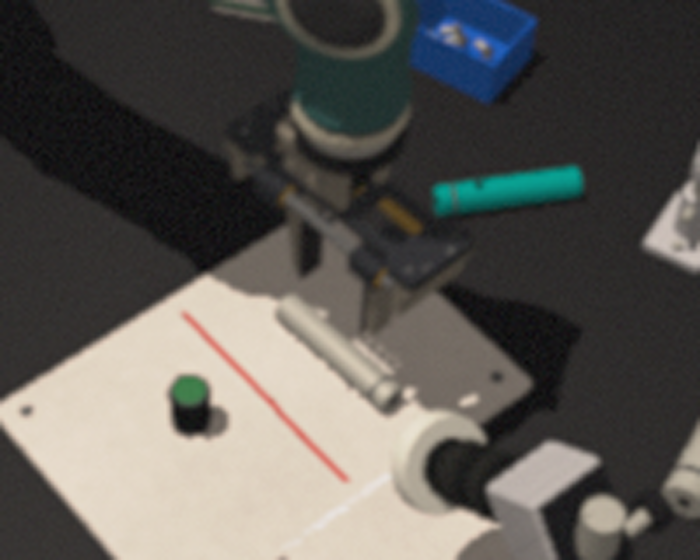

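View pics/top3.png

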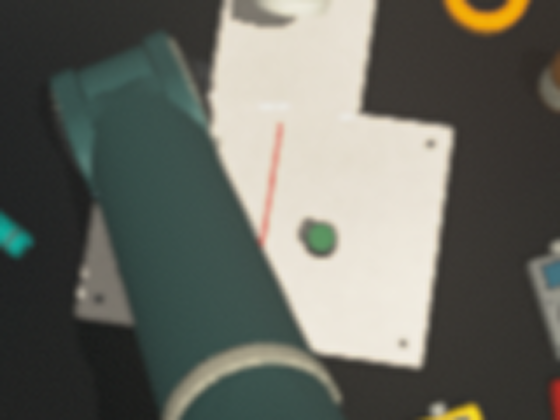

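Run:
```python
from go import *
i=cams.get_image("scene")
P=lambda a:[260+a[0]/3.5,100+a[1]/3.5]
print(toline(cast(i,[P((286,310)),P((384,391))],.0245)))
i0=dict(np.load("scene0.npz")); print(toline(cast(i0,[(180+475/2.8,130+151/2.8),(180+552/2.8,130+214/2.8)],.0245)))
for x in(-.02,.02): 
    pass
for j in(i0,i):
  c=j["color"].astype(int).sum(2)
  for x in(-.02,0.0,.03):
    ys=np.arange(0.02,.12,.002); uv=proj(j,[np.r_[toworld(x,y),.0245] for y in ys]).astype(np.float32)
    pr=cv2.remap(c.astype(np.float32),uv[:,0].copy(),uv[:,1].copy(),cv2.INTER_LINEAR).ravel(); print(x,[(round(a*1000),int(b)) for a,b in zip(ys,pr)])
```

```text
[[-0.04065166  0.05875489]
 [ 0.06489946  0.06797521]]
[[-0.03932663  0.08573277]
 [ 0.06442913  0.09446912]]
-0.02 [(20, 644), (22, 643), (24, 642), (26, 643), (28, 645), (30, 645), (32, 646), (34, 645), (36, 641), (38, 641), (40, 641), (42, 640), (44, 640), (46, 641), (48, 643), (50, 642), (52, 640), (54, 638), (56, 636), (58, 635), (60, 634), (62, 636), (64, 637), (66, 638), (68, 623), (70, 580), (72, 492), (74, 396), (76, 359), (78, 377), (80, 423), (82, 466), (84, 501), (86, 533), (88, 561), (90, 578), (92, 584), (94, 562), (96, 534), (98, 506), (100, 504), (102, 535), (104, 577), (106, 609), (108, 627), (110, 631), (112, 631), (114, 633), (116, 637), (118, 638)]
0.0 [(20, 642), (22, 643), (24, 644), (26, 642), (28, 643), (30, 646), (32, 644), (34, 643), (36, 644), (38, 644), (40, 642), (42, 643), (44, 644), (46, 645), (48, 644), (50, 644), (52, 643), (54, 641), (56, 640), (58, 639), (60, 639), (62, 639), (64, 639), (66, 641), (68, 643), (70, 624), (72, 576), (74, 484), (76, 402), (78, 382), (80, 408), (82, 451), (84, 488), (86, 521), (88, 550), (90, 576), (92, 578), (94, 567), 
[... 1705 characters left out ...]
6), (98, 321), (100, 314), (102, 305), (104, 294), (106, 256), (108, 226), (110, 204), (112, 199), (114, 214), (116, 219), (118, 217)]
0.03 [(20, 634), (22, 635), (24, 637), (26, 638), (28, 638), (30, 639), (32, 639), (34, 639), (36, 640), (38, 641), (40, 642), (42, 640), (44, 640), (46, 632), (48, 597), (50, 522), (52, 437), (54, 387), (56, 411), (58, 450), (60, 492), (62, 527), (64, 560), (66, 578), (68, 579), (70, 556), (72, 523), (74, 490), (76, 480), (78, 511), (80, 571), (82, 616), (84, 638), (86, 638), (88, 601), (90, 533), (92, 443), (94, 374), (96, 333), (98, 330), (100, 323), (102, 323), (104, 321), (106, 318), (108, 320), (110, 322), (112, 319), (114, 318), (116, 321), (118, 323)]
```

```bash
python3 -m inch '{"gripper":[80,80,80,80,80,80,80,80],"travel":[[0,20,-6],[0,32,-6],[0,36,-6],[0,37.5,-6],[0,38.5,-6],[0,39,-6],[0,39.5,-6],[0,39.5,-6]],"rotation":[[0,0,0],[0,0,0],[0,0,0],[0,0,0],[0,0,0],[0,0,0],[0,0,0],[0,0,0]]}'
python3 -c "
from go import *
print(toline(arm.state()['eef_pos']))"
```

```text
clock: 8.68
eef_pos: [0.5607, 0.0218, 0.0593]
eef_rot: [-1.569, 0.092, -0.093]
force: [-1.4, -0.5, 5.4]
grip_width: 0.0632
[0.00214665 0.07133262]
```

```bash
python3 -m inch '{"gripper":[80,80,80,80,80,80,80,80],"travel":[[0,0.2,-2],[0,0.2,-6],[0,0.2,-11],[0,0.2,-16],[0,0.2,-21],[0,0.2,-25],[0,0.2,-28],[0,0.2,-28]],"rotation":[[0,0,0],[0,0,0],[0,0,0],[0,0,0],[0,0,0],[0,0,0],[0,0,0],[0,0,0]]}'
python3 -m inch '{"gripper":[80,80,80,80,80,80,80,80],"travel":[[0,-3,0],[0,-8,0],[0,-8,14],[0,-8,14],[0,-3,14],[0,-1.5,14],[0,-0.7,14],[0,-0.2,14]],"rotation":[[0,0,0],[0,0,0],[0,0,0],[0,0,0],[0,0,0],[0,0,0],[0,0,0],[0,0,0]]}'
python3 -m inch '{"gripper":[80,80,80,80,80,80,80,80],"travel":[[0,0,-2],[0,0,-6],[0,0,-11],[0,0,-16],[0,0,-21],[0,0,-25],[0,0,-28],[0,0,-28]],"rotation":[[0,0,0],[0,0,0],[0,0,0],[0,0,0],[0,0,0],[0,0,0],[0,0,0],[0,0,0]]}'
python3 -m inch '{"gripper":[80,80,80],"travel":[[0,-5,0],[0,-20,0],[0,-40,20]],"rotation":[[0,0,0],[0,0,0],[0,0,0]]}'
python3 - <<'E'
from go import *
print(toline(arm.state()["eef_pos"]))
for n,b in(("scene",(260,100,460,260)),):
    i=cams.get_image(n); crop(i,*b,3.5,f"pics/{n}4.png"); print(post(i,0.0,.08,.86),post(i,0.0,.08,.93))
E
```

```text
clock: 9.68
eef_pos: [0.5574, -0.0062, 0.0593]
eef_rot: [-1.569, 0.092, -0.094]
force: [-1.7, -0.3, 7.0]
grip_width: 0.0628
clock: 10.68
eef_pos: [0.5584, 0.0077, 0.0592]
eef_rot: [-1.57, 0.094, -0.092]
force: [-4.7, 0.4, 12.5]
grip_width: 0.0632
clock: 11.68
eef_pos: [0.5551, -0.0203, 0.0592]
eef_rot: [-1.569, 0.094, -0.092]
force: [-2.8, -0.3, 9.9]
grip_width: 0.0628
clock: 12.05
eef_pos: [0.5576, -0.0018, 0.099]
eef_rot: [-1.57, 0.096, -0.095]
force: [-0.1, 0.9, -0.2]
grip_width: 0.0629
[0.0031462 0.0475112]
(array([-0.00014361,  0.04914967]), np.float64(-0.0038954396674111755), np.float64(-0.004736244629172596), ((-3.1783065795898438, 46.706459045410156), (202.43368530273438, 56.294368743896484), 0.37069979310035706), 1122) (array([-0.00021618,  0.04854598]), np.float64(-0.0034498402419884805), np.float64(0.00010930733013217961), ((-2.8329086303710938, 45.669410705566406), (203.11106872558594, 58.37289047241211), 0.37069976329803467), 1160)
```

View pics/scene4.png

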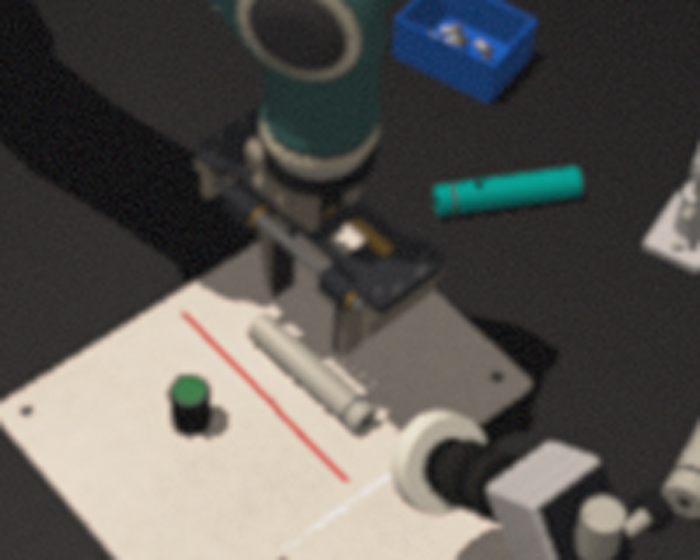

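```bash
python3 -m inch '{"gripper":[80,80,80,80,80,80,80,80],"travel":[[0,20,-6],[0,32,-6],[0,36,-6],[0,37.5,-6],[0,38.5,-6],[0,39,-6],[0,39.5,-6],[0,39.5,-6]],"rotation":[[0,0,0],[0,0,0],[0,0,0],[0,0,0],[0,0,0],[0,0,0],[0,0,0],[0,0,0]]}'
python3 -m inch '{"gripper":[80,80,80,80,80,80,80,80],"travel":[[0,0.2,-2],[0,0.2,-6],[0,0.2,-11],[0,0.2,-16],[0,0.2,-21],[0,0.2,-25],[0,0.2,-28],[0,0.2,-28]],"rotation":[[0,0,0],[0,0,0],[0,0,0],[0,0,0],[0,0,0],[0,0,0],[0,0,0],[0,0,0]]}'
python3 -m inch '{"gripper":[80,80,80,80,80,80,80,80],"travel":[[0,-3,0],[0,-8,0],[0,-8,14],[0,-8,14],[0,-3,14],[0,-1.5,14],[0,-0.7,14],[0,-0.2,14]],"rotation":[[0,0,0],[0,0,0],[0,0,0],[0,0,0],[0,0,0],[0,0,0],[0,0,0],[0,0,0]]}'
python3 -m inch '{"gripper":[80,80,80,80,80,80,80,80],"travel":[[0,0,-2],[0,0,-6],[0,0,-11],[0,0,-16],[0,0,-19],[0,0,-20],[0,0,-20],[0,0,-20]],"rotation":[[0,0,0],[0,0,0],[0,0,0],[0,0,0],[0,0,0],[0,0,0],[0,0,0],[0,0,0]]}'
python3 -m inch '{"gripper":[80,80,80,80,80,80],"travel":[[0,-5,0],[0,-20,0],[0,-40,30],[0,-40,90],[0,-40,150],[0,-40,150]],"rotation":[[0,0,0],[0,0,0],[0,0,0],[0,0,0],[0,0,0],[0,0,0]]}'
python3 - <<'E'
from go import *
print(toline(arm.state()["eef_pos"]))
for n,b in(("scene",(260,100,460,260)),("top",(240,140,400,260))):
    i=cams.get_image(n); np.savez(n+"5.npz",**i); crop(i,*b,3.5,f"pics/{n}5.png")
    for th in (.86,.93):print(n,post(i,-.035,.05,th))
E
```

```text
clock: 13.1
eef_pos: [0.5573, -0.0061, 0.0594]
eef_rot: [-1.569, 0.092, -0.093]
force: [-0.7, -0.8, 2.8]
grip_width: 0.0629
clock: 14.1
eef_pos: [0.5541, -0.0344, 0.0593]
eef_rot: [-1.569, 0.093, -0.094]
force: [-1.2, 0.5, 6.1]
grip_width: 0.0628
clock: 15.1
eef_pos: [0.5551, -0.0201, 0.0593]
eef_rot: [-1.569, 0.094, -0.092]
force: [-3.1, -0.5, 7.7]
grip_width: 0.0634
clock: 16.1
eef_pos: [0.5528, -0.0403, 0.0593]
eef_rot: [-1.569, 0.093, -0.093]
force: [-2.7, 0.8, 5.9]
grip_width: 0.0627
clock: 16.85
eef_pos: [0.5709, 0.116, 0.1005]
eef_rot: [-1.565, 0.084, -0.087]
force: [-0.6, -0.4, -0.7]
grip_width: 0.0633
[-0.00392262  0.16587921]
scene (array([0.02503582, 0.01262407]), np.float64(-0.003452149731597798), np.float64(0.0373921249666295), ((21.20825958251953, 13.467113494873047), (132.8580322265625, 28.72067642211914), 1.8292351961135864), 416)
scene (array([0.02342821, 0.01320808]), np.float64(-0.0030785647808695624), np.float64(0.0288212624077379), ((20.763565063476562, 13.572671890258789), (137.10047912597656, 28.960073471069336), 1.8292349576950073), 449)
top (array([0.01401962, 0.01369464]), np.float64(0.003140234373094554), np.float64(0.07046995856722404), ((17.46331024169922, 13.023945808410645), (122.56090545654297, 26.14482307434082), 2.9763386249542236), 253)
top (array([0.01433461, 0.01415694]), np.float64(0.0030631734756799006), np.float64(0.07569846745350596), ((16.462223052978516, 11.237808227539062), (125.32527160644531, 36.082305908203125), 2.375014305114746), 305)
```

View pics/scene5.png

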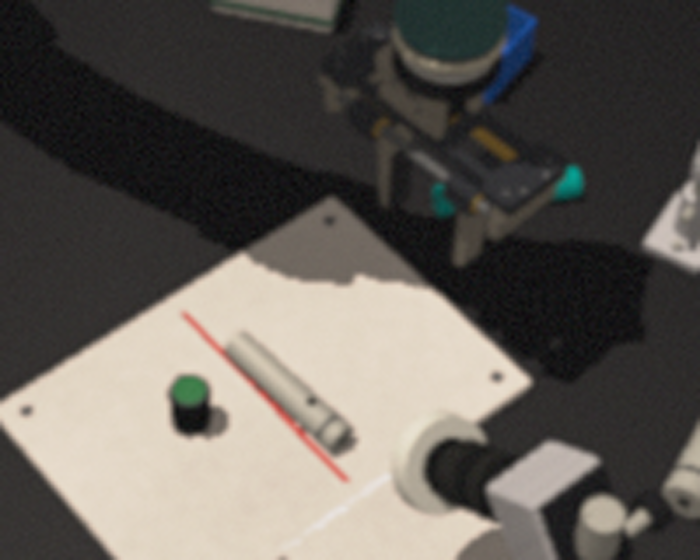

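View pics/top5.png

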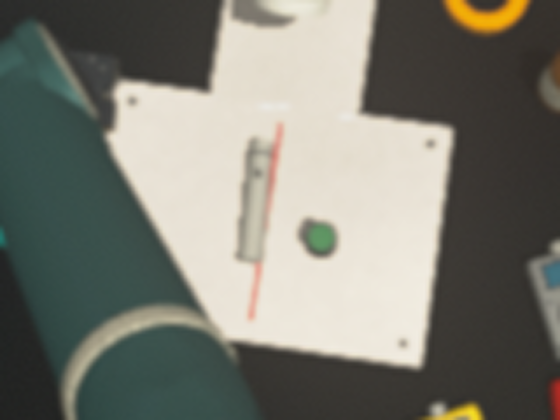

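```bash
python3 -c "
from go import *
print(toline(np.array([[.5528,-.0403],[.5551,-.0201]])), arm.state()['eef_pos'],toline(arm.state()['eef_pos']))
print(toolshift(np.r_[toworld(.003,.0185),.0994]))"
```

```text
[[0.00497057 0.00878029]
 [0.00377934 0.02907588]] [0.57091773 0.10950902 0.09953135] [-0.00281932  0.15947969]
[  -2.01355849    0.1565543  -141.08535414]
```

```bash
python3 -m inch '{"gripper":[80,80,80,80,80,80,80,80],"travel":[[0,0,-50],[0,0,-100],[0,0,-130],[0,0,-140],[0,15,-140],[0,28,-140],[0,35,-140],[0,37,-140]],"rotation":[[0,0,0],[0,0,0],[0,0,0],[0,0,0],[0,0,0],[0,0,0],[0,0,0],[0,0,0]]}'
python3 -m inch '{"gripper":[80,80,80,80,80],"travel":[[0,1,0],[0,2,0],[0,2.5,0],[0,3,0],[0,3,0]],"rotation":[[0,0,0],[0,0,0],[0,0,0],[0,0,0],[0,0,0]]}'
python3 -c "
from go import *
print(toline(arm.state()['eef_pos']))"
```

```text
clock: 17.95
eef_pos: [0.5539, -0.0288, 0.061]
eef_rot: [-1.568, 0.093, -0.09]
force: [0.4, -0.6, 0.2]
grip_width: 0.0627
clock: 18.58
eef_pos: [0.5545, -0.03, 0.0593]
eef_rot: [-1.569, 0.092, -0.093]
force: [-1.6, 0.4, 3.3]
grip_width: 0.0631
[0.00486294 0.01920101]
```

```bash
python3 -m inch '{"gripper":[80,80,80,80,80,80,80,80],"travel":[[0,0.3,-2],[0,0.3,-6],[0,0.3,-11],[0,0.3,-16],[0,0.3,-20],[0,0.3,-23],[0,0.3,-25],[0,0.3,-25.5]],"rotation":[[0,0,0],[0,0,0],[0,0,0],[0,0,0],[0,0,0],[0,0,0],[0,0,0],[0,0,0]]}'
python3 -m inch '{"gripper":[80,80,80,80,80,80,80,80],"travel":[[0,0,0],[0,-1,0],[0,-3,0],[0,-10,0],[0,-40,0],[0,-60,50],[0,-60,110],[0,-60,160]],"rotation":[[0,0,0],[0,0,0],[0,0,0],[0,0,0],[0,0,0],[0,0,0],[0,0,0],[0,0,0]]}'
python3 - <<'E'
from go import *
print(toline(arm.state()["eef_pos"]))
for n,b in(("scene",(260,100,460,260)),("top",(240,140,400,260))):
    i=cams.get_image(n); np.savez(n+"6.npz",**i); crop(i,*b,3.5,f"pics/{n}6.png")
    for th in (.86,.93):print(n,post(i,-.035,.05,th))
E
```

```text
clock: 19.58
eef_pos: [0.5515, -0.0554, 0.0593]
eef_rot: [-1.569, 0.092, -0.093]
force: [-2.1, 1.0, 5.6]
grip_width: 0.0627
clock: 20.58
eef_pos: [0.5705, 0.1058, 0.1197]
eef_rot: [-1.568, 0.091, -0.094]
force: [-0.0, -0.6, 0.4]
grip_width: 0.0633
[-0.00256686  0.15577039]
scene (array([ 0.02318286, -0.00170429]), np.float64(-0.001965922526779608), np.float64(0.05487294895466582), ((20.621139526367188, -1.5314674377441406), (134.14199829101562, 30.808351516723633), 3.12568736076355), 472)
scene (array([ 0.01942307, -0.00371918]), np.float64(0.0009897117126601018), np.float64(0.11322724099562649), ((21.079853057861328, -12.307823181152344), (137.17092895507812, 54.173709869384766), 3.590745687484741), 554)
top (array([ 1.76671257e-02, -2.56433092e-05]), np.float64(-0.0009525185319055884), np.float64(0.04846579040778118), ((16.680633544921875, -0.7221126556396484), (122.09317779541016, 29.491649627685547), 4.195096492767334), 282)
top (array([0.01833268, 0.0003383 ]), np.float64(0.0005484281640262684), np.float64(0.05582520378241234), ((20.091346740722656, 0.44872283935546875), (135.76678466796875, 32.34976577758789), 2.709118604660034), 344)
```

View pics/scene6.png

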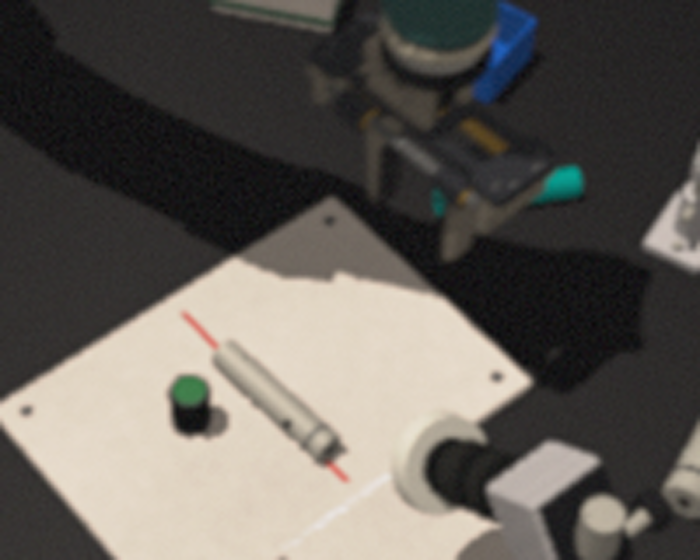

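View pics/top6.png

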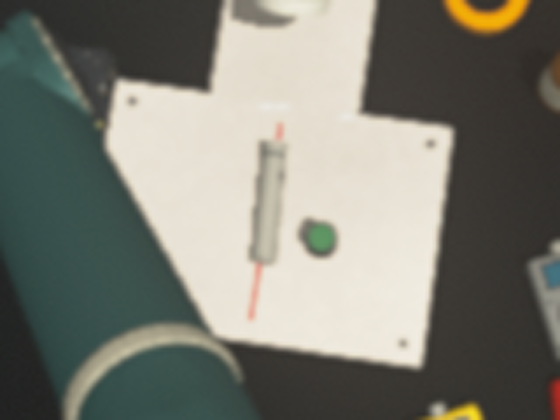

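```bash
python3 -c "
from go import *
i=dict(np.load('top0.npz'));print(cast(i,[(407,156)],.135),cast(i,[(400,168)],0.0))
i=dict(np.load('scene0.npz'));print(cast(i,[(286,300)],.135),cast(i,[(289,327)],0.0))
print(toolshift([.443,-.352,.25]))"
```

```text
[[ 0.66812179 -0.34534348  0.135     ]] [[ 0.66304448 -0.34868264  0.        ]]
[[ 0.67519826 -0.34793015  0.135     ]] [[ 0.67684439 -0.3555508   0.        ]]
[ -75.75880516 -132.54409534 -473.77870854]
```

```bash
python3 -m inch '{"gripper":[120,200,255,255,255,255,255,255],"travel":[[0,-50,0],[0,-100,0],[-5,-132,-30],[-15,-132,-90],[-24,-132,-150],[-33,-132,-208],[-42,-132,-266],[-51,-132,-322]],"rotation":[[0,0,0],[0,0,0],[0,0,0],[0,0,0],[0,0,0],[0,0,0],[0,0,0],[0,0,0]]}'
python3 -c "
from go import *
print(toolshift([.443,-.352,.25]))"
```

```text
clock: 21.68
eef_pos: [0.4803, -0.2126, 0.2511]
eef_rot: [-1.569, 0.093, -0.094]
force: [0.5, 0.1, -0.7]
grip_width: 0.0005
[ -20.52677966    1.22497107 -142.82840821]
```

```bash
python3 -m inch '{"gripper":[255,255,255,255,255,255],"travel":[[-7,0,-45],[-14,0,-90],[-20,50,-125],[-20,90,-137],[-20,120,-137],[-20,120,-137]],"rotation":[[0,0,0],[0,0,0],[0,0,0],[0,0,0],[0,0,0],[0,0,0]]}'
python3 - <<'E'
from go import *
print(toolshift([.443,-.352,.13]))
for n,b in(("scene",(160,190,320,310)),("top",(350,180,470,270))):
    i=cams.get_image(n); crop(i,*b,4,f"pics/{n}7.png")
E
```

```text
clock: 22.42
eef_pos: [0.4436, -0.3433, 0.1287]
eef_rot: [-1.566, 0.097, -0.09]
force: [-0.4, 0.6, 1.2]
grip_width: 0.0001
[ 0.42173825 -1.29318935 -8.67247755]
```

View pics/scene7.png

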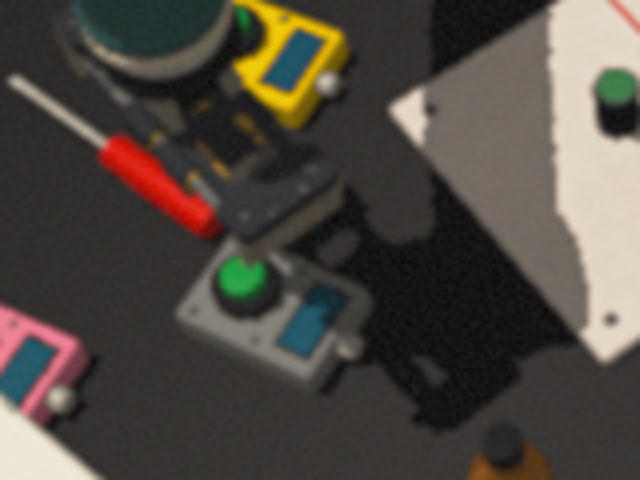

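```bash
python3 -m inch '{"gripper":[255,255,255,255,255,255],"travel":[[0,0,-5],[0,20,-9],[0,40,-9],[0,50,-9],[0,53,-9],[0,53,-9]],"rotation":[[0,0,0],[0,0,0],[0,0,0],[0,0,0],[0,0,0],[0,0,0]]}'
python3 - <<'E'
from go import *
print(toolshift([.443,-.352,.07]))
for n,b in(("scene",(160,190,320,310)),):
    i=cams.get_image(n); crop(i,*b,4,f"pics/{n}8.png")
E
```

```text
clock: 23.28
eef_pos: [0.4447, -0.3528, 0.0777]
eef_rot: [-1.569, 0.092, -0.093]
force: [-0.2, -0.6, -0.6]
grip_width: 0.0006
[-1.77093641  7.74556274  0.60254556]
```

View pics/scene8.png

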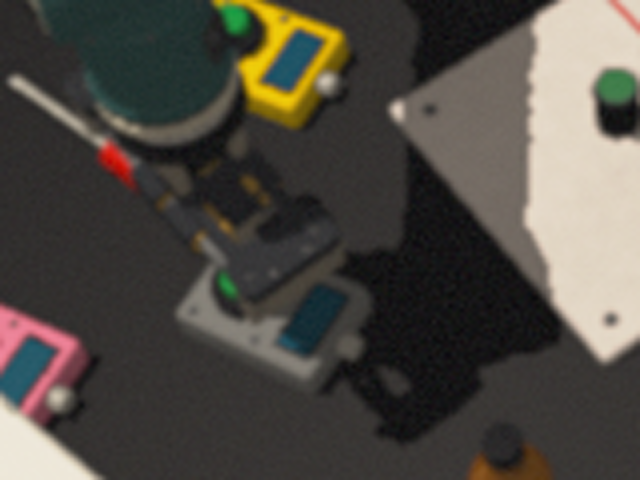

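```bash
python3 -m inch '{"gripper":[255,255,255,255,255,255,255,255],"travel":[[-2,4,0],[-2,7,0],[-2,9,0],[-2,11,0],[-2,12,0],[-2,13,0],[-2,13.5,0],[-2,13.5,0]],"rotation":[[0,0,0],[0,0,0],[0,0,0],[0,0,0],[0,0,0],[0,0,0],[0,0,0],[0,0,0]]}'
```

```text
clock: 24.32
eef_pos: [0.4424, -0.3526, 0.0645]
eef_rot: [-1.569, 0.093, -0.093]
force: [-3.1, 0.3, 6.6]
grip_width: 0.0003
```

```bash
python3 -m inch '{"gripper":[255,255,255],"travel":[[0,0.7,0],[0,1.2,0],[0,1.2,0]],"rotation":[[0,0,0],[0,0,0],[0,0,0]]}'
```

```text
clock: 24.7
eef_pos: [0.4424, -0.3527, 0.0643]
eef_rot: [-1.569, 0.093, -0.092]
force: [-4.7, 2.0, 14.5]
grip_width: 0.0003
```

Hard stop reached (the force jumps while z hardly changes), so the button is fully down. Now I release it and retreat.

```bash
python3 -m inch '{"gripper":[255,255,255,255,255,255,255,255],"travel":[[0,-4,0],[0,-10,0],[0,-40,0],[0,-90,0],[0,-130,0],[0,-130,-40],[-20,-130,-95],[-40,-130,-120]],"rotation":[[0,0,0],[0,0,0],[0,0,0],[0,0,0],[0,0,0],[0,0,0],[0,0,0],[0,0,0]]}'
python3 -m inch '{"gripper":[255,255,255],"travel":[[0,0,0],[0,0,0],[0,0,0]],"rotation":[[0,0,0],[0,0,0],[0,0,0]]}'
python3 - <<'E'
from go import *
for n in("scene","top"):
    i=cams.get_image(n); cv2.imwrite(f"pics/{n}9.png",i["color"][:,:,::-1]); print(n,post(i,-.035,.05,.86))
    H=cv2.cvtColor(i["color"],cv2.COLOR_RGB2HSV); m=(H[...,0]>50)&(H[...,0]<75)&(H[...,1]>110)&(H[...,2]>60)
    for s,c,l in comps(m,30): print(c,s[4])
E
```

```text
clock: 25.7
eef_pos: [0.3873, -0.4698, 0.1927]
eef_rot: [-1.57, 0.094, -0.095]
force: [1.0, 0.4, -0.5]
grip_width: 0.0007
clock: 26.08
eef_pos: [0.3902, -0.4655, 0.193]
eef_rot: [-1.568, 0.09, -0.091]
force: [0.1, -0.1, 0.6]
grip_width: 0.0003
scene (array([ 0.02283143, -0.00175248]), np.float64(-0.0012087919189020385), np.float64(0.05781692629012371), ((21.886638641357422, -1.8002910614013672), (132.59385681152344, 31.02890968322754), 4.023494243621826), 472)
[216.62650602 195.79518072] 83
[313.5        210.84210526] 38
[220.12631579 259.04210526] 95
[146.74545455 273.08181818] 110
top (array([ 1.75125510e-02, -8.64351147e-05]), np.float64(-0.0007886373867732367), np.float64(0.04648445948793702), ((16.680633544921875, -0.7221126556396484), (122.09317779541016, 29.491649627685547), 4.195096492767334), 281)
[407.5 229.5] 40
[453.25757576 260.36363636] 66
[372.80327869 277.90163934] 61
```

View pics/scene9.png

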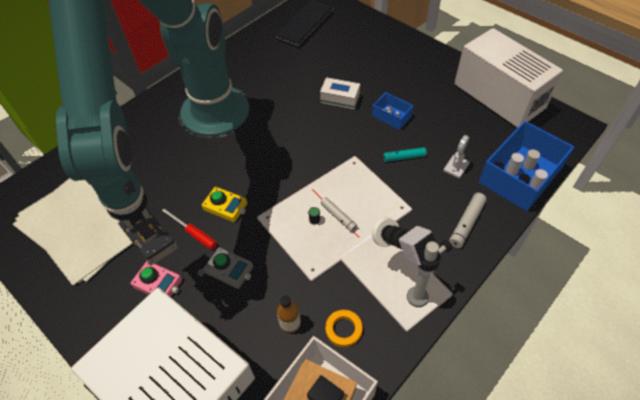

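View pics/top9.png

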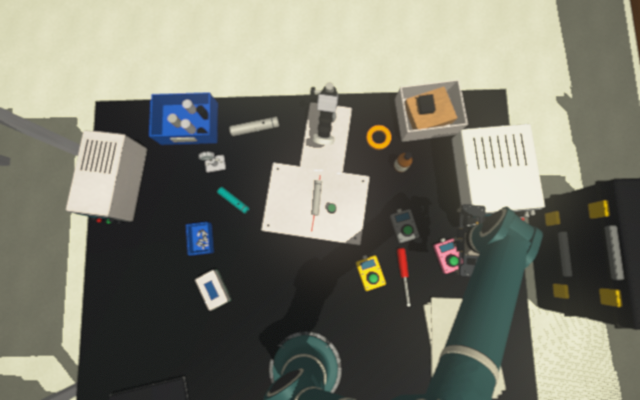

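```bash
python3 -c "
from bench import arm
s=arm.state();print(s['clock'],s['force'],abs(s['dq']).max());print(arm.job_done())"
```

```text
26.175 [ 0.25737237  0.84398858 -0.30828237] 0.006628809789310457
the job is handed in; nothing more can be done
None
```

The post is on the red line and the capture button has been pressed and released. I handed the job in at about 26 s; the hand-in gives no verdict.

**Post:** I rolled it about 90 mm in seven short strokes with two fingertips on top, just over a full turn. The wrist force read at most about 15 N between strokes. In the last images it lies 0 to 2 mm off the line's axis, about 17 to 22 mm from its middle lengthwise and about 0.05 rad from parallel. The two cameras differ by 1 to 2 mm across the line and about 5 mm along it, both within tolerance.

**Button:** I pressed it with the closed fingertips until it stopped, at about 14 N and roughly 6 mm down. After release its image is back within half a pixel of where it started, so I took it as up; its travel was not measured directly.

**Everything else:** By eye, the other objects are where they were and still upright; I did not measure each one. The arm ended clear of everything, with no contact force. No check failed.

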